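# Open the lye bottle in its bench holder

### The job

Stand the white lye bottle squarely and fully down in the square pocket of the blue bench holder, lowering it gently with its red cap still locked on. Then, with the bottle in the holder, push the safety cap down, twist it anticlockwise until it comes free and lift it straight up. Finish still holding the cap upright about 5 cm above the bottle's mouth, with the bottle left seated in the holder and the mould, bowl, spatula and oil bottle left alone.

Things in the scene. Friction and masses are not known exactly. Their poses are not given: they have to be found in the camera images.
- bottle: White square plastic bottle, orange label, body 62 x 62 mm, 82 mm high to the shoulder (a low cone to 88 mm at 20 mm radius), 130 mm to the top of the locked cap; about 0.42 kg, loose. Origin: centre of its underside; z up its axis, x and y square to its sides. Pick it up by the locked cap: the cap leaves no room for a straight-down body grasp. It fits the pocket any of four ways round.
- mouth (a point): Centre of the bottle's mouth rim, on the bottle's axis 115.5 mm above its underside.
- cap: Red ribbed push-and-turn cap, 49 mm across, 30 mm high, white marks on top. Origin: centre of its underside (lower edge of its skirt), z up. Locked: origin on the bottle's axis, 100 mm above the bottle's underside, x along the bottle's x, top 130 mm above the pocket floor once seated; three inner lugs sit under three hooks on the neck, so it cannot be pulled off, and clockwise it is blocked.
- holder: Blue plastic bottle holder fixed to the bench: a 94 x 94 mm block, 50 mm high, on a base of 130 mm (x) by 94 mm (y). Origin: centre of its underside; x and y square to the pocket's sides. The open square pocket measures 66 x 66 mm, its floor is 8 mm above the bench; its mouth is flared at 45 degrees over the top 10 mm to 86 x 86 mm.
- pocket_floor (a point): Centre of the pocket's floor, 8 mm above the bench; axes as the holder's.
- liner (a joint): Spring liner in the cap (m): 0 locked and not pressed, grows as the cap is pressed down, -0.001 with the cap off. It pushes the cap up with 8 N, 0.8 N more per mm. The cap turns only while pressed down 4.5 mm or more (about 12 N); hard stop at 7.5 mm (14 N). Kept down, turn it anticlockwise seen from above: from 50 degrees it lifts straight off, at about 71 degrees it meets a stop and still lifts.
- carton_mould: Bystander: empty open carton used as a soap mould, 75 x 200 x 72 mm, white, green and blue. Origin: centre of its underside.
- glass_bowl: Bystander: glass mixing bowl, 160 mm across, 80 mm high. Origin: centre of its underside.
- spatula: Bystander: white spatula, 250 mm long, lying on the bench. Origin: under its middle; x along it.
- oil_bottle: Bystander: round amber bottle with black cap, 56 mm across, 130 mm high. Origin: centre of its underside.
There are look-alikes about, which are no part of the job. Several things have the shape of the cap; the one meant has the colours described above. Several things look just like the holder: the one meant starts farthest to the robot's right.

How it is judged:
By the outcome, as a careful person would: the job done as asked, in the order asked, and still so for the second after the job is handed in, while the arm keeps its last pose, push and grip.
It also fails if it takes over 48 s, if anything falls off the work surface, if the arm or the gripper's body presses on something with over 40 N, if the wrist force passes 120 N, or if a joint passes its speed limit or range.

### The arm

A 7-joint arm with a two-finger parallel gripper is mounted at the origin on the work surface. World frame = base frame: x ahead of the robot, y to its left, z up, the work surface at z = 0. Lengths are in m, angles in degrees, forces in N, time in s.
With the tool pointing down it reaches from about 0.425 to 0.875 m from the base axis. Payload 4.7 kg.
Tool frame: the origin (TCP) lies midway between the tips of the shut fingers; the grasp point (between the pads) lies env.grip_point_offset behind it (env.grip_point_offset is the distance from the TCP to the grasp point, in m); x points along the fingers, y is the direction in which the jaws open and shut, and the axes are right-handed (so a half turn about x gives the same grasp; the last joint's range is limited). The gripper opens to 87 mm and grips with 3 to 60 N. Pads are 19 mm wide; open, the fingers measure 117 mm over their backs; the gripper's body (75 mm by 190 mm) begins 51 mm behind the grasp point.
Start: joints at [71.74, 18.392, -4.016, 83.108, 1.295, 78.541, -3.26], TCP at [0.212, -0.614, 0.223] pointing down, gripper open.
Joint ranges: [-163.93, 163.93], [-17.29, 119.83], [-79.2, 71.16], [3.27, 140.29], [-89.18, 269.18], [5.43, 117.66], [-154.24, 154.24]. Speed limits (degrees/s): [147.25, 147.25, 180, 180, 180, 180, 180].

### API

Orientations are given as [roll, pitch, yaw] about the fixed x, y, z axes, in that order (R = Rz(yaw) Ry(pitch) Rx(roll)).
In Python, from cell import readout, read_camera, camera_params, sign_off, spot_in, pinpoint, env gives the robot as it stands.
- The arm moves only by the shell command python3 -m pendant 'ROWS' [OPENING] [FORCE]. ROWS is a JSON object of lists of equal length, an entry for each row: "xyz": the shift along the world's x, y, z in m, a list of three; "turn": the turn about the world's z in rad. A call has 1 to 10 rows; each row shifts and turns the pose as measured when the row begins; what a row does not reach is not made up. A row lasts 1/8 s, in which the tool goes at most 62.5 mm and 10.7 degrees, less where a joint would pass 70% of its speed; a pose out of reach is approached as far as the arm can. A call is refused whole if a number of a shift passes 0.0625 or a number of a turn 0.188, either way. A call with a gripper value outside its range is refused whole. OPENING is the opening, from 0 (shut) to 1 (fully open), set as the call begins (- or left out, the last holds). The fingers move at their own pace and stop on an object; FORCE is the grip in N (left out, the last holds). Time passes only in rows, so rows that do not move let the fingers close. It gives the time, the measured TCP pose, the force and the opening at its end, in the units of the state.
- readout.get_obs(): the state, without advancing time (a new reading comes with each control period).
- read_camera(name): name is "side" or "top" or "wrist"; returns the picture (420x560x3 uint8, red, green, blue); there is no depth.
- camera_params(name): a dict with "fx", "fy", "cx", "cy" (pixels), "rvec" (rotation vector, rad) and "tvec" (3), from world to camera coordinates, as OpenCV has them; the wrist camera has in their place "hand_eye" (4x4, takes a point from camera to tool coordinates, whose origin is the TCP and whose axes are the tool frame's). Camera axes: x right, y down, z forward; pixel columns grow to the right and rows downward; lengths in m; the calibration is good to about 2 mm. The wrist camera is an equidistant fisheye: a pixel r from the principal point sees the ray r / f radians off the axis. A picture is of the moment at which its call begins: read the wrist's pose just before it. camera_params takes no time and is no camera call.
- sign_off(): hands the job in, once; it reports no verdict.
Trained networks look in the newest picture that a camera, given by its name, has taken for a name from the list of things; names that differ only in an ending like _2 or _b are one class to them, and where a whole thing is asked for, a point or a joint stands for the part that bears it (a point fixed in the world has none). Each returns a list of dicts, best first, with "score" (0 to 1); they miss things now and then, are a little off and sometimes report something else, mostly with a low value. They report only what shows in the picture. A call takes as long as a camera call. They do not tell look-alikes from the thing itself.
- spot_in(camera, name): "at" ([x, y, z] in m, in the coordinates of the camera as it stood for that picture, good to about 4 mm: the middle of the surface that is visible of it).
- pinpoint(camera, name): "at" ([x, y, z] in m, in the coordinates of the camera as it stood for that picture, good to about 4 mm: a listed point, or the origin of a listed thing).
The state is a dict: "time_s": time; "qpos": joint angles; "joint_velocities": joint speeds; "effort": joint torques, N m; "tool_pos": TCP position; "tool_rot": TCP orientation; "force": force on the tool from outside, world axes, zero at the start; "wrist_torque": the same for the moment, N m; "grip_width": finger opening in m.
Only numpy, scipy, OpenCV 4.12 (cv2) and the standard library are available. Lean on these libraries where they do the work, as an engineer would, in place of code of your own. Each camera call takes 0.05 s, during which the arm holds its last target.

## Working session

There is one attempt and no reset: what is moved stays moved. The work goes in short steps, Python scripts to look and compute and a shell command to move; the robot and the scene stay as the last step left them, time stands still between calls to the robot, and variables do not carry over. Pictures are saved under pics/ and viewed, and the job is handed in when it is done.

```bash
ls; mkdir -p pics
cat > h.py <<'E'
import numpy as np, cv2
from scipy.spatial.transform import Rotation as R
from cell import readout, read_camera, camera_params, sign_off, spot_in, pinpoint, env
def snap(cam,fn):
    im=read_camera(cam); cv2.imwrite('pics/'+fn,cv2.cvtColor(im,cv2.COLOR_RGB2BGR)); return im
def c2w(cam,p):
    c=camera_params(cam); Rm=R.from_rotvec(np.ravel(c['rvec'])).as_matrix()
    return Rm.T@(np.array(p)-np.ravel(c['tvec']))
def tool():
    o=readout.get_obs(); return np.array(o['tool_pos']),R.from_euler('xyz',o['tool_rot'],degrees=True).as_matrix()
def wr2w(p,pose):
    H=np.array(camera_params('wrist')['hand_eye']); q=H@np.r_[p,1]
    return pose[0]+pose[1]@q[:3]
def proj(cam,P):
    c=camera_params(cam); K=np.array([[c['fx'],0,c['cx']],[0,c['fy'],c['cy']],[0,0,1.]])
    return cv2.projectPoints(np.array(P,float).reshape(-1,1,3),np.ravel(c['rvec']),np.ravel(c['tvec']),K,None)[0].reshape(-1,2)
def rayz(cam,uv,z):
    c=camera_params(cam); Rm=R.from_rotvec(np.ravel(c['rvec'])).as_matrix(); o=-Rm.T@np.ravel(c['tvec'])
    d=Rm.T@np.array([(uv[0]-c['cx'])/c['fx'],(uv[1]-c['cy'])/c['fy'],1]); return o+d*(z-o[2])/d[2]
E
python3 - <<'E'
from h import *
print(readout.get_obs(), env.grip_point_offset)
for c in ['top','side']:
    snap(c,c+'0.png')
    for n in ['bottle','mouth','cap','holder','pocket_floor']:
        for d in pinpoint(c,n): print(c,n,round(d['score'],2),c2w(c,d['at']).round(3))
print(camera_params('wrist'))
E
```

```text
pics
{'time_s': 0.0, 'qpos': array([71.7414725 , 18.43841062, -4.01613355, 83.17554535,  1.29348632,
       78.53961163, -3.26110757]), 'joint_velocities': array([ 0.02965133, -0.04647404,  0.03596914,  0.06781617,  0.0537611 ,
       -0.04402542,  0.1062274 ]), 'effort': array([ 1.64486075e-03, -4.91289139e+01, -4.02944684e-01, -3.12528348e+01,
       -6.38852036e-02,  4.38462419e-02,  1.42728791e-04]), 'tool_pos': array([ 0.21211795, -0.61383039,  0.2214633 ]), 'tool_rot': array([-87.8496687 ,  89.89151709, 111.21778426]), 'force': array([0.44004674, 1.06998372, 0.51633535]), 'wrist_torque': array([-0.01541293,  0.02116013,  0.0214037 ]), 'grip_width': 0.08687509923458135} 0.0187
top bottle 0.93 [ 0.511  0.198 -0.002]
top mouth 0.63 [0.511 0.195 0.116]
top cap 0.9 [0.611 0.216 0.003]
top cap 0.6 [0.513 0.203 0.101]
top holder 0.89 [ 0.542 -0.149  0.003]
top holder 0.82 [0.359 0.12  0.003]
top pocket_floor 0.98 [0.37  0.118 0.007]
top pocket_floor 0.72 [ 0.536 -0.146  0.009]
side bottle 0.62 [0.515 0.202 0.   ]
side mouth 0.7 [0.511 0.199 0.114]
side cap 0.79 [0.512 0.197 0.103]
side cap 0.75 [0.525 0.301 0.004]
side cap 0.6 [0.621 0.214 0.003]
side holder 0.87 [0.368 0.115 0.001]
side holder 0.6 [ 0.542 -0.151 -0.001]
side pocket_floor 0.85 [0.368 0.117 0.008]
side pocket_floor 0.75 [ 0.541 -0.15   0.006]
side pocket_floor 0.5 [ 0.512 -0.005  0.   ]
{'fx': 325.19226210127806, 'fy': 325.19226210127806, 'cx': 280.10917045784294, 'cy': 206.43102507643468, 'hand_eye': array([[ 9.48669309e-04, -2.43822913e-01,  9.69819306e-01,
        -1.61502544e-01],
       [ 9.99999550e-01,  2.24747962e-04, -9.21687342e-04,
         5.16147985e-04],
       [ 6.76358017e-06,  9.69819744e-01,  2.43823016e-01,
        -6.63201493e-02],
       [ 0.00000000e+00,  0.00000000e+00,  0.00000000e+00,
         1.00000000e+00]])}
```

View pics/top0.png

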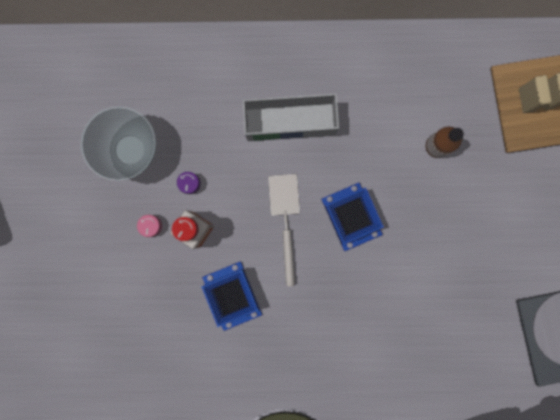

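View pics/side0.png

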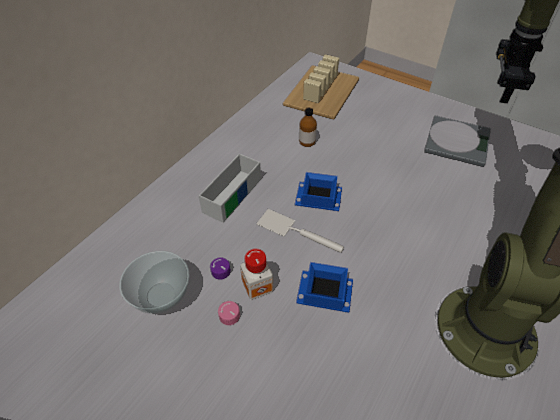

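The top view shows the target holder (farthest right) at about (352,216) and the red-capped bottle at (185,230). The pink (150,226) and purple (189,183) caps and the left holder (231,297) are look-alikes. Next I'll measure yaws.

Run:
```python
from h import *
im=cv2.imread('pics/top0.png')
a=cv2.resize(im[180:260,310:400],None,fx=4,fy=4,interpolation=cv2.INTER_CUBIC)
b=cv2.resize(im[200:260,160:230],None,fx=5,fy=5,interpolation=cv2.INTER_CUBIC)
H=max(a.shape[0],b.shape[0]); o=np.zeros((H,a.shape[1]+b.shape[1],3),np.uint8)
o[:a.shape[0],:a.shape[1]]=a;o[:b.shape[0],a.shape[1]:]=b
cv2.imwrite('pics/crop0.png',o)
hsv=cv2.cvtColor(im,cv2.COLOR_BGR2HSV)
m=((hsv[...,0]>105)&(hsv[...,0]<130)&(hsv[...,1]>150)).astype(np.uint8)
cs,_=cv2.findContours(m,cv2.RETR_EXTERNAL,cv2.CHAIN_APPROX_NONE)
for c in cs:
    if cv2.contourArea(c)>500:
        r=cv2.minAreaRect(c); bx=cv2.boxPoints(r); W=np.array([rayz('top',p,0.01)[:2] for p in bx]); print(r,W.round(3).tolist(),W.mean(0))
        e=np.roll(W,-1,0)-W; print(np.degrees(np.arctan2(e[:,1],e[:,0])),np.linalg.norm(e,axis=1))
print('tool',tool())
```

```text
((229.88229370117188, 296.3667297363281), (55.90275955200195, 44.126487731933594), 67.98871612548828) [[0.401, 0.191], [0.437, 0.099], [0.323, 0.053], [0.287, 0.144]] [0.36191901 0.12158054]
[ -68.28681841 -157.93614954  111.69958603   22.34239503] [0.09832313 0.12361619 0.0977224  0.12359814]
((353.4479675292969, 215.59280395507812), (55.6469841003418, 43.90495681762695), 66.16126251220703) [[0.577, -0.085], [0.617, -0.175], [0.503, -0.224], [0.464, -0.134]] [ 0.54007582 -0.15449424]
[ -66.45123141 -157.01864725  113.52401132   23.25850063] [0.0982811  0.12388631 0.09768163 0.12383961]
tool (array([ 0.21232815, -0.61436515,  0.22260476]), array([[-2.89888820e-05,  3.26715017e-01, -9.45122901e-01],
       [-1.19008823e-04, -9.45122895e-01, -3.26715011e-01],
       [-9.99999992e-01,  1.03006861e-04,  6.62800257e-05]]))
```

View pics/crop0.png

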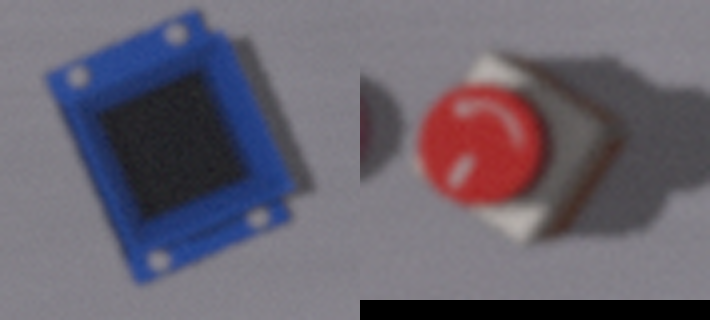

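Crops: holder pocket sits around (165,145) with yaw ≈23°. Bottle corners are visible around the cap. I'll move over the holder and look with the wrist camera.

```bash
python3 -m pendant '{"xyz":[[0.03,0.042,0.012],[0.033,0.046,0.012],[0.033,0.046,0.012],[0.033,0.046,0.012],[0.033,0.046,0.012],[0.033,0.046,0.012],[0.033,0.046,0.01],[0.033,0.046,0],[0.033,0.046,0],[0.033,0.046,0]],"turn":[0.1,0.18,0.18,0.18,0.18,0.18,0.18,0.18,0.18,0]}' 1 20
python3 - <<'E'
from h import *
print(readout.get_obs()['qpos'])
p=tool(); snap('wrist','w1.png'); print(p)
for n in ['holder','pocket_floor']:
    for d in pinpoint('wrist',n): print(n,round(d['score'],2),wr2w(d['at'],p).round(4))
E
```

```text
time_s: 1.85
tool_pos: [0.5428, -0.1476, 0.3088]
tool_rot: [24.0, 89.4, -46.5]
force: [1.1, 0.2, -0.7]
grip_width: 0.0868
[ 42.84941151   7.81635364 -33.89580551  87.38539335   4.74022554
  85.63201773  28.4438831 ]
(array([ 0.54279664, -0.14763149,  0.30881149]), array([[ 0.00748209,  0.9422418 ,  0.33484983],
       [-0.0078751 ,  0.33490434, -0.94221922],
       [-0.999941  ,  0.00441279,  0.00992603]]))
holder 0.6 [ 0.5421 -0.1517  0.0029]
pocket_floor 0.77 [ 0.538  -0.1486  0.011 ]
```

View pics/w1.png

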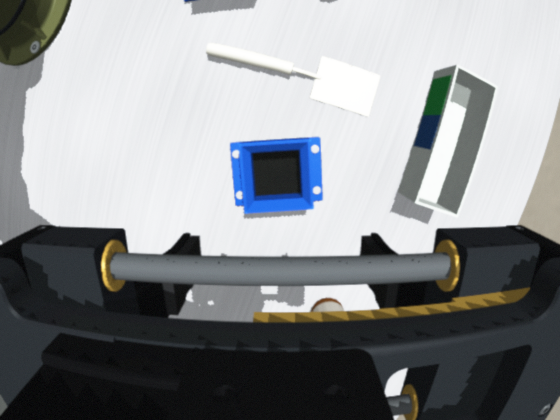

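```bash
cat >> h.py <<'E'
def wproj(P,pose):
    c=camera_params('wrist'); H=np.array(c['hand_eye']); q=(np.atleast_2d(P)-pose[0])@pose[1]
    pc=(q-H[:3,3])@H[:3,:3]; r=np.hypot(pc[:,0],pc[:,1]); th=np.arctan2(r,pc[:,2])
    return np.c_[c['cx']+c['fx']*th*pc[:,0]/r, c['cy']+c['fy']*th*pc[:,1]/r]
def sq(c,yaw,a,b,z):
    y=np.radians(yaw); M=np.array([[np.cos(y),-np.sin(y)],[np.sin(y),np.cos(y)]])
    s=np.array([[-1,-1],[1,-1],[1,1],[-1,1]])*[a/2,b/2]@M.T+c
    return np.c_[s,np.full(4,z)]
def over(im,polys,fn,box,f):
    x0,y0,x1,y1=box; o=cv2.resize(cv2.cvtColor(im,cv2.COLOR_RGB2BGR)[y0:y1,x0:x1],None,fx=f,fy=f,interpolation=cv2.INTER_CUBIC)
    for uv,col in polys: cv2.polylines(o,[np.int32(((np.array(uv)-[x0,y0])+.5)*f)],True,col,1)
    cv2.imwrite('pics/'+fn,o)
E
python3 - <<'E'
from h import *
p=tool(); im=snap('wrist','w2.png'); print(p[0],p[1][2])
c=[0.541,-0.150]; y=23.5
over(im,[(wproj(sq(c,y,.094,.094,.05),p),(0,255,255)),(wproj(sq(c,y,.066,.066,.008),p),(0,255,0)),(wproj(sq(c,y,.086,.086,.05),p),(255,255,0)),(wproj(sq(c,y,.13,.094,.006),p),(0,0,255))],'o2.png',(215,125,335,225),6)
E
```

```text
[ 0.54341676 -0.14461197  0.30845409] [-0.99995883  0.00499496  0.0075758 ]
```

View pics/o2.png

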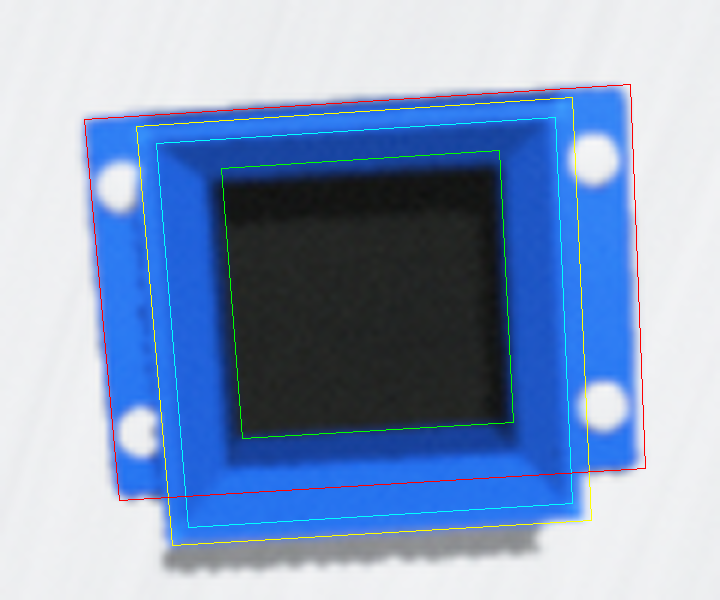

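The overlay fits within ~2 mm, so the holder is at about (0.540,-0.1505), yaw 23.5°. On to the bottle.

```bash
python3 -m pendant '{"xyz":[[-0.004,0.055,0],[-0.004,0.055,0],[-0.004,0.055,0],[-0.005,0.055,0],[-0.005,0.055,0],[-0.004,0.04,0],[-0.002,0.01,0],[0,0,0]],"turn":[0,0,0,0,0,0,0,0]}'
python3 - <<'E'
from h import *
print(readout.get_obs()['qpos'])
p=tool(); im=snap('wrist','w3.png'); print(p)
for n in ['bottle','mouth','cap']:
    for d in pinpoint('wrist',n): print(n,round(d['score'],2),wr2w(d['at'],p).round(4))
c=[0.512,0.199]
pl=[(wproj(sq(c,y,.062,.062,.082),p),col) for y,col in [(30,(0,255,0))]]
t=np.linspace(0,2*np.pi,40); 
pl.append((wproj(np.c_[c[0]+.0245*np.cos(t),c[1]+.0245*np.sin(t),0*t+.13],p),(255,255,0)))
u=wproj([*c,.1],p)[0].astype(int); print(u)
x0,y0=np.clip(u-[65,50],0,None); over(im,pl,'o3.png',(x0,y0,x0+130,y0+100),6)
E
```

```text
time_s: 3.05
tool_pos: [0.5119, 0.1666, 0.3081]
tool_rot: [7.3, 89.0, -64.8]
force: [-0.5, -0.4, 0.9]
grip_width: 0.0871
[ 23.38215975   6.32894208 -48.32787929  89.92023243   5.75094302
  85.87519696  -7.31102239]
(array([0.51188261, 0.16661022, 0.30805357]), array([[ 0.00753054,  0.95171984,  0.3068756 ],
       [-0.01599155,  0.30695967, -0.95158816],
       [-0.99984377,  0.00225856,  0.01753105]]))
bottle 0.77 [ 0.5134  0.1984 -0.0013]
cap 0.82 [0.5248 0.2982 0.0026]
cap 0.7 [6.163e-01 2.169e-01 6.000e-04]
cap 0.59 [0.5124 0.1985 0.1009]
[288 154]
```

View pics/o3.png

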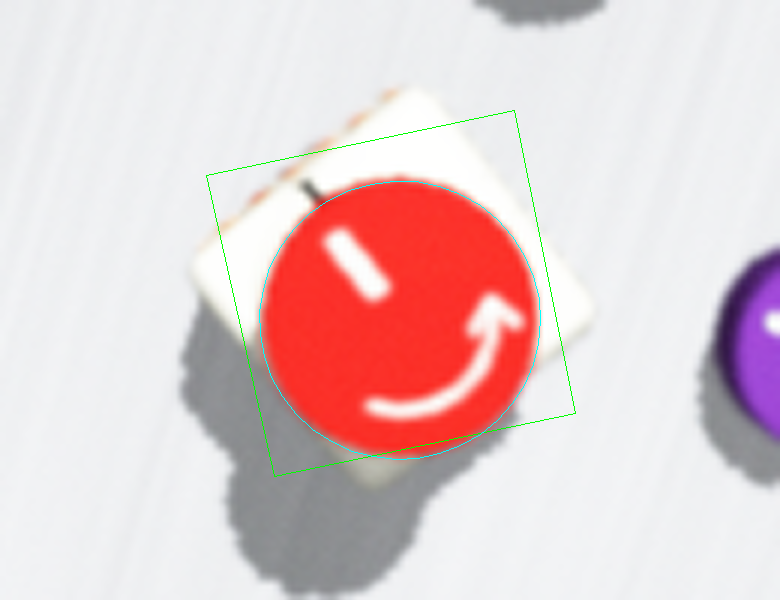

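View pics/w3.png

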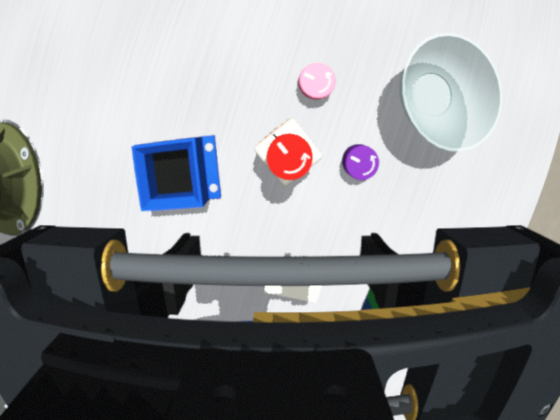

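The cap is at (0.512,0.199), circle fits exactly. Bottle edges run ~26° further CCW than the 30° model, giving yaw ≈56°.

```bash
python3 -m pendant '{"xyz":[[0,0.03,-0.02],[0,0.003,-0.045],[0,0,-0.045],[0,0,-0.03],[0,0,0],[0,0,0]],"turn":[0,0,0,0,0,0]}'
python3 - <<'E'
from h import *
p=tool(); im=snap('wrist','w4.png'); print(p)
im=cv2.cvtColor(cv2.imread('pics/w3.png'),cv2.COLOR_BGR2RGB)
p=(np.array([0.51188261, 0.16661022, 0.30805357]), np.array([[ 0.00753054,  0.95171984,  0.3068756 ],
       [-0.01599155,  0.30695967, -0.95158816],
       [-0.99984377,  0.00225856,  0.01753105]]))
c=[0.512,0.199]
pl=[(wproj(sq(c,56,.062,.062,.082),p),(0,255,0))]
over(im,pl,'o4.png',(223,104,353,204),6)
E
```

```text
time_s: 4.0
tool_pos: [0.5164, 0.1911, 0.1658]
tool_rot: [15.1, 88.8, -58.0]
force: [-0.4, 0.4, 0.9]
grip_width: 0.0872
(array([0.51635427, 0.19107828, 0.16576712]), array([[ 0.01095874,  0.95675779,  0.29067928],
       [-0.01752791,  0.29083587, -0.95661239],
       [-0.99978632,  0.00538827,  0.01995716]]))
```

View pics/o4.png

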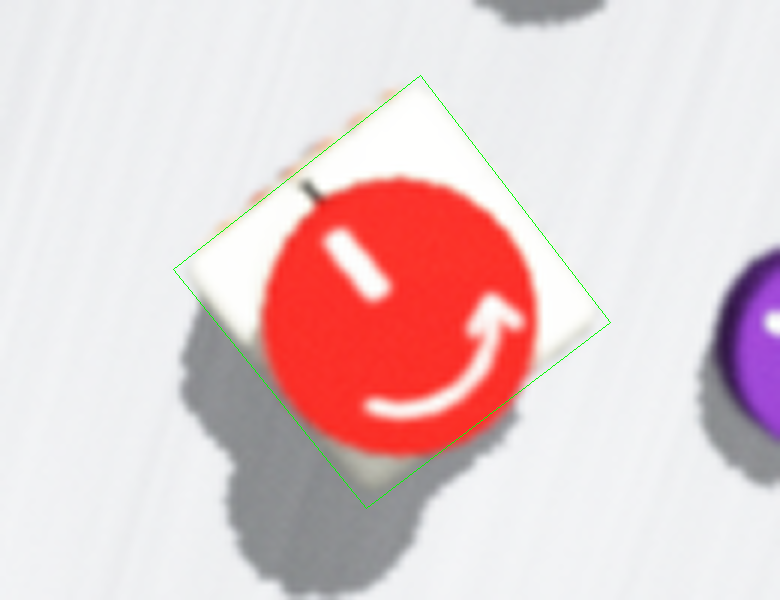

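View pics/w4.png

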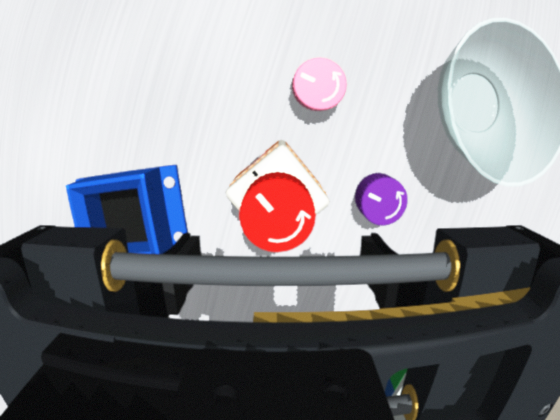

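Yaw 56° overlay fits the shoulder. The tool is ~8 mm short; correct and descend.

```bash
python3 -m pendant '{"xyz":[[-0.004,0.008,-0.015],[0,0,-0.02],[0,0,-0.02],[0,0,-0.006],[0,0,0]],"turn":[0,0,0,0,0]}'
```

```text
time_s: 4.68
tool_pos: [0.5128, 0.2002, 0.1026]
tool_rot: [22.7, 88.7, -50.4]
force: [0.4, 0.0, 0.7]
grip_width: 0.087
```

```bash
python3 -m pendant '{"xyz":[[0,0,0],[0,0,0],[0,0,0],[0,0,0],[0,0,0],[0,0,0]],"turn":[0,0,0,0,0,0]}' 0 45; python3 -m pendant '{"xyz":[[0,0,0.01],[0,0,0.015],[0,0,0.02],[0,0,0.01]],"turn":[0,0,0,0]}'
python3 - <<'E'
from h import *
p=tool(); im=snap('wrist','w5.png'); print(p)
snap('side','s5.png')
E
```

```text
time_s: 5.42
tool_pos: [0.5129, 0.2003, 0.1042]
tool_rot: [23.4, 88.7, -49.7]
force: [-2.6, 0.0, -0.1]
grip_width: 0.0488
time_s: 5.92
tool_pos: [0.512, 0.1997, 0.161]
tool_rot: [18.8, 88.7, -54.2]
force: [-0.5, 0.2, -5.2]
grip_width: 0.0485
(array([0.51201943, 0.19973031, 0.16099289]), array([[ 0.01293125,  0.95663326,  0.29100788],
       [-0.0179509 ,  0.29120741, -0.95649151],
       [-0.99975524,  0.00714478,  0.0209381 ]]))
```

View pics/s5.png

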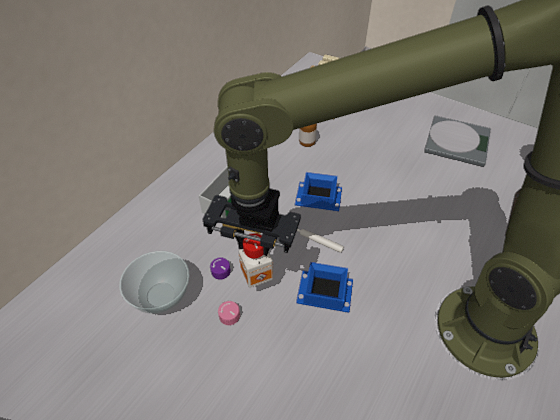

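View pics/w5.png

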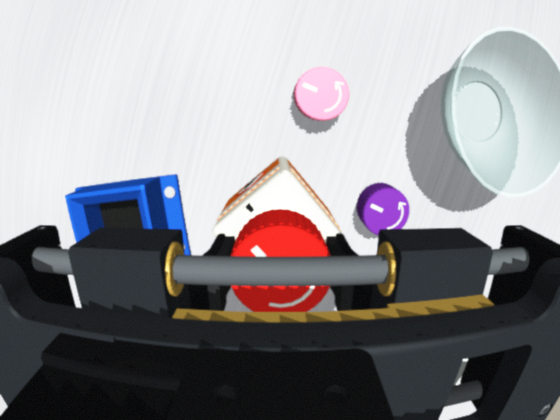

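The bottle is lifted, cap centred between the pads. I carry it over the holder, rotating −32.5°.

```bash
python3 -m pendant '{"xyz":[[0,-0.01,0.02],[0.002,-0.03,0.02],[0.004,-0.045,0.01],[0.004,-0.05,0],[0.004,-0.05,0],[0.004,-0.05,0],[0.004,-0.05,0],[0.003,-0.04,0],[0.003,-0.02,0],[0,-0.003,0]],"turn":[0,-0.06,-0.07,-0.08,-0.08,-0.08,-0.08,-0.07,-0.047,0]}'
python3 -m pendant '{"xyz":[[0,0,0],[0,0,0]],"turn":[0,0]}'
python3 - <<'E'
from h import *
p=tool(); im=snap('wrist','w6.png'); print(p, np.degrees(np.arctan2(p[1][1,1],p[1][0,1])), readout.get_obs()['qpos'])
snap('side','s6.png'); snap('top','t6.png')
E
```

```text
time_s: 7.28
tool_pos: [0.5381, -0.1619, 0.2201]
tool_rot: [31.3, 88.6, -75.3]
force: [0.3, 0.8, -5.4]
grip_width: 0.0485
time_s: 7.52
tool_pos: [0.5386, -0.1575, 0.2201]
tool_rot: [32.2, 88.7, -74.0]
force: [1.0, 0.1, -5.9]
grip_width: 0.0491
(array([ 0.53861319, -0.15750461,  0.22007138]), array([[ 0.00607537,  0.96036685, -0.27867293],
       [-0.02119713, -0.27849178, -0.96020467],
       [-0.99975686,  0.01174067,  0.01866508]])) -16.171354950051082 [ 42.11821581   9.31247894 -32.4322235   95.87498413   6.29912444
  75.76722116  -7.62874674]
```

View pics/w6.png

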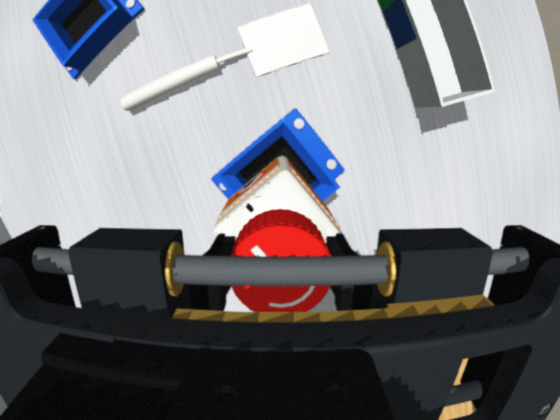

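View pics/s6.png

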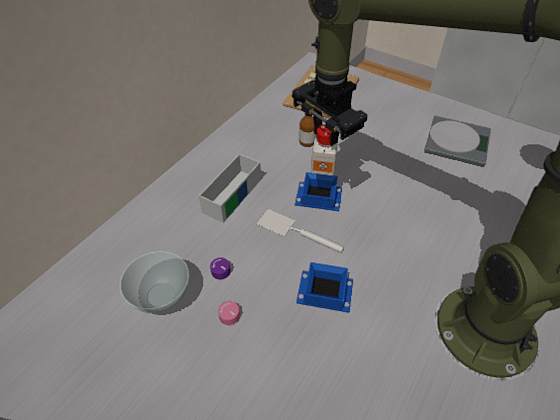

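```bash
python3 -m pendant '{"xyz":[[0.0015,0.0085,0],[0,0,-0.01],[0,0,-0.015],[0,0,-0.015],[0,0,-0.005],[0,0,0]],"turn":[0.01,0,0,0,0,0]}'
python3 - <<'E'
from h import *
p=tool(); im=snap('wrist','w7.png'); print(p, np.degrees(np.arctan2(p[1][1,1],p[1][0,1])))
b=p[0]+p[1][:,0]*0.104; print('bottom',b, readout.get_obs()['force'])
snap('side','s7.png'); 
i=cv2.imread('pics/s7.png')[90:220,270:370]; j=cv2.imread('pics/w7.png')[90:300,180:380]
i=cv2.resize(i,None,fx=4,fy=4,interpolation=2); j=cv2.resize(j,(400,420)); j=cv2.copyMakeBorder(j,0,100,0,0,0)
cv2.imwrite('pics/c7.png',np.hstack([i,j]))
E
```

```text
time_s: 8.43
tool_pos: [0.5391, -0.1478, 0.1705]
tool_rot: [26.4, 88.8, -79.1]
force: [-0.2, -1.0, -4.3]
grip_width: 0.0489
(array([ 0.53912564, -0.14781389,  0.17054072]), array([[ 0.00403593,  0.96358181, -0.26738326],
       [-0.0209238 , -0.26724553, -0.96340128],
       [-0.99977293,  0.0094829 ,  0.01908321]])) -15.501139612961966
bottom [ 0.53954538 -0.14998997  0.06656434] [-0.41682206  0.22895227 -4.86374191]
```

View pics/c7.png

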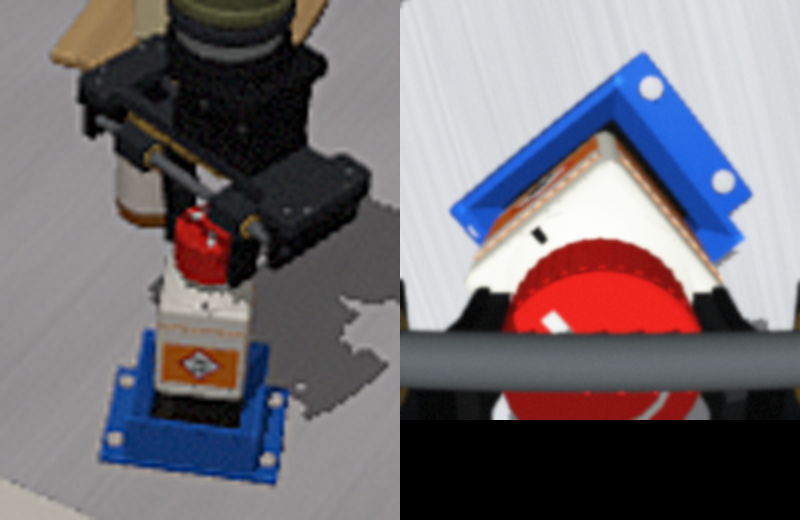

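Both views show the bottle square above the pocket. Lowering gently.

```bash
python3 -m pendant '{"xyz":[[0,0,-0.007],[0,0,-0.007],[0,0,-0.007],[0,0,-0.006],[0,0,0]],"turn":[0,0,0,0,0]}'
```

```text
time_s: 9.15
tool_pos: [0.5402, -0.1484, 0.1433]
tool_rot: [32.9, 88.7, -72.6]
force: [-0.1, -0.7, -5.3]
grip_width: 0.0485
```

Run:
```python
from h import *
p=tool(); print(p[1][:,0],readout.get_obs()['wrist_torque'], readout.get_obs()['force'])
```

```text
[ 0.00695136 -0.02223282 -0.99972865] [-0.09519739 -0.11698925 -0.04246553] [-0.11775008 -0.71748689 -5.30926194]
```

```bash
python3 -m pendant '{"xyz":[[0,0,-0.005],[0,0,-0.006],[0,0,-0.006],[0,0,-0.004],[0,0,0]],"turn":[0,0,0,0,0]}'
python3 -m pendant '{"xyz":[[0,0,-0.003],[0,0,-0.003],[0,0,-0.002],[0,0,0]],"turn":[0,0,0,0]}'
```

```text
time_s: 9.78
tool_pos: [0.5403, -0.1485, 0.1209]
tool_rot: [33.5, 88.7, -72.0]
force: [-0.8, -0.2, -5.8]
grip_width: 0.0489
time_s: 10.28
tool_pos: [0.5406, -0.1484, 0.1127]
tool_rot: [34.7, 88.6, -70.9]
force: [0.1, -0.2, -5.3]
grip_width: 0.0488
```

Just above the floor; creep down.

```bash
python3 -m pendant '{"xyz":[[0,0,-0.001],[0,0,-0.001],[0,0,0]],"turn":[0,0,0]}'
python3 -m pendant '{"xyz":[[0,0,-0.001],[0,0,-0.001],[0,0,0]],"turn":[0,0,0]}'
```

```text
time_s: 10.65
tool_pos: [0.5409, -0.1484, 0.1122]
tool_rot: [35.2, 88.6, -70.3]
force: [-0.2, -0.1, -5.6]
grip_width: 0.048
time_s: 11.02
tool_pos: [0.5412, -0.1483, 0.1122]
tool_rot: [35.6, 88.5, -69.9]
force: [-2.2, 1.7, -2.5]
grip_width: 0.0483
```

```bash
python3 -m pendant '{"xyz":[[0,0,-0.002],[0,0,-0.002]],"turn":[0,0]}'
python3 -m pendant '{"xyz":[[0,0,-0.003],[0,0,-0.003]],"turn":[0,0]}'
python3 - <<'E'
from h import *
p=tool(); print(p[0],p[1][:,0],readout.get_obs()['wrist_torque'], readout.get_obs()['force'])
snap('wrist','w8.png');snap('side','s8.png'); 
i=cv2.imread('pics/s8.png')[90:220,270:370]; j=cv2.imread('pics/w8.png')[90:300,180:380]
i=cv2.resize(i,None,fx=4,fy=4,interpolation=2); j=cv2.resize(j,(400,420)); j=cv2.copyMakeBorder(j,0,100,0,0,0)
cv2.imwrite('pics/c8.png',np.hstack([i,j]))
E
```

```text
time_s: 11.28
tool_pos: [0.5417, -0.1483, 0.1103]
tool_rot: [36.8, 88.5, -68.8]
force: [-4.0, 1.1, 8.8]
grip_width: 0.0485
time_s: 11.52
tool_pos: [0.5425, -0.1483, 0.1074]
tool_rot: [38.1, 88.3, -67.4]
force: [-6.4, 1.6, 11.3]
grip_width: 0.0487
[ 0.54253559 -0.14832285  0.1074368 ] [ 0.01109404 -0.02664067 -0.99958351] [ 0.30586655  1.31139594 -0.05976931] [-6.36157746  1.62284946 11.28799447]
```

View pics/c8.png

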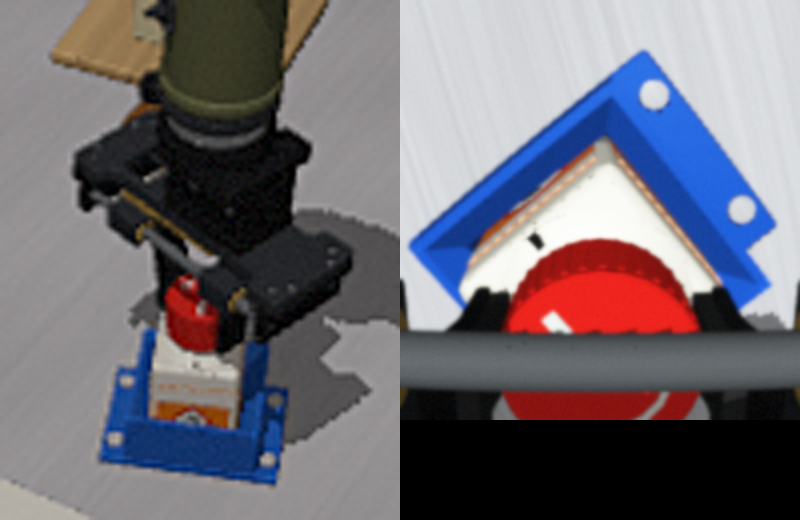

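The bottle is nested squarely in the pocket. Contact came at TCP z≈0.112 as expected, and the liner is now compressed ~4.8 mm (≈11 N). I'll relieve the side force, press a little more and begin the twist.

```bash
python3 -m pendant '{"xyz":[[-0.0015,0,-0.003],[-0.0005,0,-0.002]],"turn":[0,0]}'
```

```text
time_s: 11.88
tool_pos: [0.5416, -0.1484, 0.1063]
tool_rot: [40.1, 88.2, -65.5]
force: [-5.4, 1.2, 12.6]
grip_width: 0.0483
```

```bash
python3 -m pendant '{"xyz":[[-0.001,0,-0.003],[-0.0005,0,-0.003]],"turn":[0.05,0.08]}'
python3 - <<'E'
from h import *
p=tool(); print(p[0],p[1][:,0],np.degrees(np.arctan2(p[1][1,1],p[1][0,1])),readout.get_obs()['wrist_torque'], readout.get_obs()['force'])
E
```

```text
time_s: 12.12
tool_pos: [0.5417, -0.1487, 0.105]
tool_rot: [42.2, 88.0, -55.8]
force: [-7.2, 1.5, 15.5]
grip_width: 0.0488
[ 0.54172725 -0.14866576  0.10499503] [ 0.01983302 -0.02912918 -0.99937888] -7.89804418610958 [ 0.42615223  1.59418588 -0.15969909] [-7.15882679  1.53484794 15.48982121]
```

```bash
python3 -m pendant '{"xyz":[[-0.001,0,-0.0025],[-0.001,0,-0.0025],[-0.001,0,-0.0025]],"turn":[0.14,0.14,0.14]}'
python3 - <<'E'
from h import *
p=tool(); print(p[0],p[1][:,0],np.degrees(np.arctan2(p[1][1,1],p[1][0,1])),readout.get_obs()['wrist_torque'], readout.get_obs()['force'])
snap('wrist','w9.png')
E
```

```text
time_s: 12.5
tool_pos: [0.5414, -0.1483, 0.1044]
tool_rot: [43.1, 87.7, -30.0]
force: [-5.8, 1.0, 12.7]
grip_width: 0.0481
[ 0.54137854 -0.14832122  0.10441135] [ 0.03548175 -0.02046255 -0.99916081] 16.910021876226068 [ 0.44584214  1.32372955 -0.12391896] [-5.84469549  1.04624677 12.6942422 ]
```

View pics/w9.png

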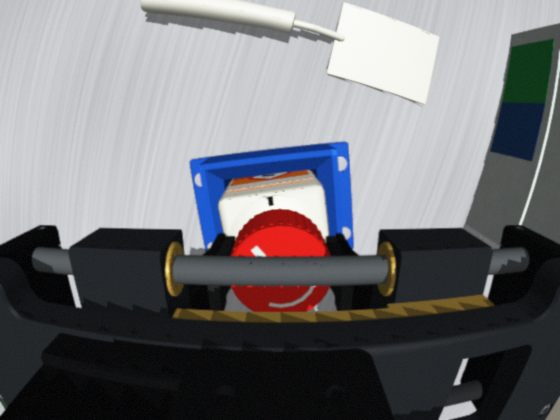

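The cap turns relative to the bottle (white cap bar at (257,250), no longer in line with the bottle's tick at (270,201)); ~32° so far. Continue.

```bash
python3 -m pendant '{"xyz":[[-0.001,0,-0.0025],[-0.001,0,-0.0025],[-0.001,0,-0.0025],[-0.0005,0,-0.0025]],"turn":[0.14,0.14,0.14,0.12]}'
python3 - <<'E'
from h import *
p=tool(); print(p[0],p[1][:,0],np.degrees(np.arctan2(p[1][1,1],p[1][0,1])),readout.get_obs()['wrist_torque'], readout.get_obs()['force'])
snap('wrist','w10.png'); print(readout.get_obs()['qpos'])
E
```

```text
time_s: 13.05
tool_pos: [0.5413, -0.1484, 0.1043]
tool_rot: [38.5, 87.3, -2.5]
force: [-9.3, 1.6, 16.7]
grip_width: 0.0483
[ 0.54131898 -0.14841104  0.10433878] [ 0.04782925 -0.00206397 -0.99885339] 49.07799593853719 [ 0.46795726  1.82028167 -0.1070246 ] [-9.29941918  1.57936212 16.74466933]
[ 49.59953483  14.99045664 -41.32244943 105.30048919  10.86010521
  61.00129047  53.67250343]
```

View pics/w10.png

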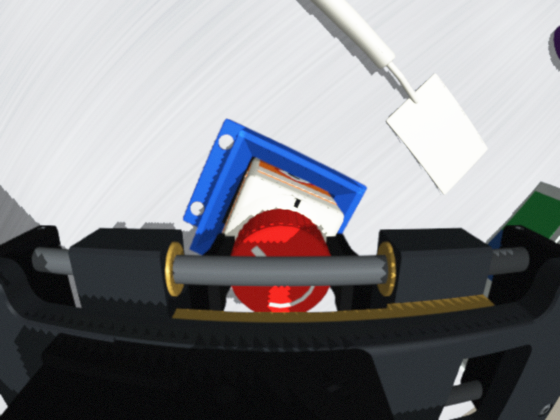

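Turned ~64°. Lifting gently, watching the force.

```bash
python3 -m pendant '{"xyz":[[0,0,0.003],[0,0,0.004],[0,0,0.004],[0,0,0.003],[0,0,0]],"turn":[0,0,0,0,0]}'
python3 - <<'E'
from h import *
p=tool(); print(p[0],p[1][:,0],np.degrees(np.arctan2(p[1][1,1],p[1][0,1])),readout.get_obs()['wrist_torque'], readout.get_obs()['force'])
E
```

```text
time_s: 13.72
tool_pos: [0.5412, -0.1486, 0.1197]
tool_rot: [38.1, 87.3, -2.7]
force: [-2.2, 1.4, 0.3]
grip_width: 0.0484
[ 0.54122295 -0.14862989  0.11970486] [ 0.04770991 -0.00223827 -0.99885873] 49.28778314307146 [ 0.16966894  0.46803907 -0.03027707] [-2.21067109  1.36678097  0.31111067]
```

Vertical force is ~0 with the cap 7 mm above its locked height, so it's free. Continue up.

```bash
python3 -m pendant '{"xyz":[[0,0,0.005],[0,0,0.008],[0,0,0.01],[0,0,0.01],[0,0,0.01],[0,0,0.008],[0,0,0.003],[0,0,0],[0,0,0]],"turn":[0,0,0,0,0,0,0,0,0]}'
python3 - <<'E'
from h import *
p=tool(); print(p[0],p[1][:,0],readout.get_obs()['wrist_torque'], readout.get_obs()['force'])
im=snap('wrist','w11.png')
for n in ['bottle','cap','mouth']:
    for d in pinpoint('wrist',n): print(n,round(d['score'],2),wr2w(d['at'],p).round(4))
im=snap('side','s11.png')
for n in ['bottle','cap','mouth']:
    for d in pinpoint('side',n): print(n,round(d['score'],2),c2w('side',d['at']).round(4))
c=[.5405,-.150]
over(im,[(proj('side',sq(c,23.5,.062,.062,.09)),(0,255,0)),(proj('side',sq(c,23.5,.086,.086,.05)),(255,255,0))],'o11.png',(260,60,390,220),4)
E
```

```text
time_s: 14.85
tool_pos: [0.5434, -0.1491, 0.1788]
tool_rot: [36.9, 87.0, -3.9]
force: [-0.5, 0.0, -2.0]
grip_width: 0.0488
[ 0.54335946 -0.14907478  0.1787588 ] [ 0.05296576 -0.00356603 -0.99858996] [-0.01065776 -0.09141141  0.058345  ] [-0.47198999  0.03167647 -2.0304832 ]
bottle 0.72 [ 0.5423 -0.1501  0.0049]
cap 0.91 [ 0.5483 -0.1517  0.1743]
cap 0.68 [ 0.5419 -0.1488  0.0093]
cap 0.66 [0.6193 0.214  0.0021]
mouth 0.63 [ 0.5418 -0.1508  0.1239]
bottle 0.62 [ 0.5446 -0.1451  0.0072]
bottle 0.27 [ 0.5414 -0.1497  0.0072]
cap 0.97 [5.232e-01 3.021e-01 3.000e-04]
cap 0.69 [ 0.544  -0.1518  0.175 ]
cap 0.54 [ 6.207e-01  2.170e-01 -5.000e-04]
mouth 0.71 [ 0.54   -0.1505  0.1225]
```

View pics/w11.png

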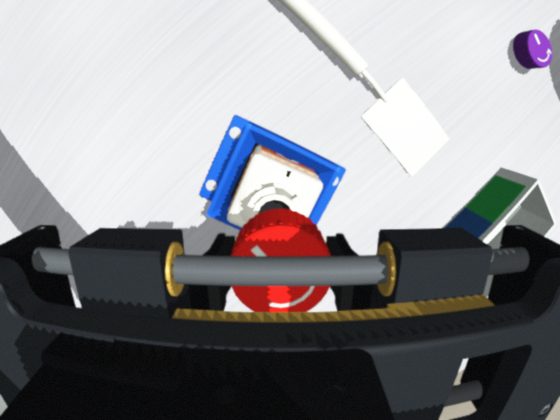

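View pics/o11.png

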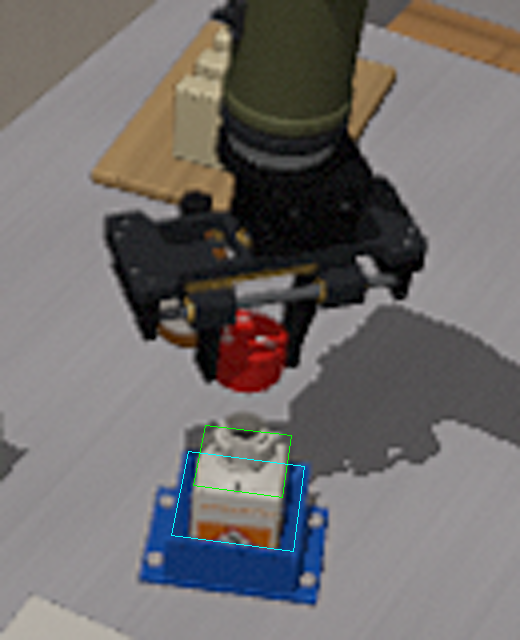

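The bottle's shoulder matches the seated model at 90 mm. The cap is off and held at z≈0.174, about 5 cm above the mouth (0.123). Handing in.

```bash
python3 -c "
from h import *
print(sign_off()); print(tool()[0])"
```

```text
the job is handed in; nothing more can be done
None
the job is handed in; nothing more can be done
```

The job is done and handed in at about 15 s of the 48 s limit; `sign_off()` gave no verdict. I carried the bottle by its locked cap to the right-hand holder, turned it about −32.5° to line up, and lowered it slowly into the pocket. It met the floor at the expected height. I then pressed the cap (11–17 N), turned it about 64° anticlockwise and lifted it straight up; the force at release showed the bottle was not coming with it.

**Last checks:**
- **Bottle:** the side view shows it seated square in the holder, with its shoulder at about 90 mm as it should be.
- **Cap:** its underside is at about 0.174–0.175 m and the mouth at about 0.123 m, so the gap is about 5 cm.
- **Other things:** the arm never went near the mould, bowl, spatula or oil bottle. I did not measure their positions again at the end.

**Less than perfect:**
- **Tilt:** the tool drifted to about 3° from vertical while pressing, so the cap is held about 3° off upright and 4–7 mm to one side of the bottle's axis.
- **Side force:** it reached about 9 N while twisting and was gone after the lift.
- **Detector noise:** the wrist camera also reported a weak, false "cap" near bench level at the holder, and the side camera's best bottle reading was about 5 mm off in y. Neither agreed with the pictures, so I disregarded them.

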